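Shim the rocking foot of the wood lathe

TASK

The near foot of the wood lathe hangs clear of its steel mounting plate. Take the scraper block and, with it and not with the fingers, push all four wood chips off the plate onto the bench, then put the scraper down on the bench, off the plate. Then take the tapered wooden shim and slide it, thin end first and flat on the plate, straight in under the foot midway between the two studs until it drags snugly, without forcing it hard, and finish still holding it there at that depth so the nuts can be run down; leave everything else where it is.

Things in the scene. Friction and masses are not known exactly. Their poses are not given: they have to be found in the camera images.
- plate: bare steel mounting plate fixed to the bench, 190 (its x) x 300 (its y) x 12 mm: top 12 mm above the bench. Origin: centre of its underside, at bench height; z up. The chips lie on its open part, from y = -150 mm up to the foot's front edge at y = +30 mm; the lathe's foot is over the rest.
- lathe: grey-green cast-iron wood lathe, fixed; its bed runs away along its +y. Axes parallel to the plate's. Its near foot: level rigid flange 180 mm wide (x), 110 mm along +y, 16 mm thick, 5 to 8.5 mm above the plate. Origin: middle of the foot's front edge, on the underside (height less 12 mm = gap; noise is as big: go by feel). The shim slides in along +y.
- foot_edge (a point): same point as the lathe's origin. Two 10 mm studs pass through foot and gap at lathe x = +-65, y = 24 mm and stand 45 mm above the foot's underside; the leg rises from y = 50 mm, the bed from y = 60 mm to 145 mm height. Nothing overhangs the space in front of the edge.
- shim: tapered light-wood shim, loose, flat on the bench: 36 mm wide (its x), 170 long (its y). Thin end, 2.5 mm, at y = +85; the top rises 1 in 15 to 11 mm at the butt. Butt: block 36 wide, 38 long, 26 tall, at y = -85 to -47. Origin: centre of underside; z up; +y points roughly as the lathe's +y. 50 to 100 g.
- shim_tip (a point): middle of the shim's thin end, on its underside (shim y = +85 mm). Wood on iron, friction about 0.6: it enters freely until plate and foot both touch (37 to 90 mm deep), then the push grows by 1 to 2 N per mm. 5 to 12 N more than free sliding is snug; the foot bears about as much as the push; over 40 N is forced
- shim_butt (a point): centre of the shim's butt, 13 mm above its underside (shim y = -66 mm): the place to grip, closing along the shim's x
- scraper: scraper block standing on the bench on its steel edge: hardwood 22 mm thick (its x), 146 mm long (its y), on a steel foot 28 x 150 mm, 18 mm tall; 75 mm tall in all, 0.22 to 0.45 kg. Origin: centre of its underside; z up. Grip it across the 22 mm wood, 45 to 65 mm above its underside.
- chip1: wood chip 38 x 24 x 14 mm, loose on the plate; origin at its centre. All four chips lie 8 to 120 mm in front of the foot's edge and at plate x = -70 to +80 mm.
- chip2: wood chip 32 x 26 x 16 mm, loose on the plate; origin at its centre
- chip3: wood chip 42 x 22 x 14 mm, loose on the plate; origin at its centre
- chip4: wood chip 30 x 24 x 16 mm, loose on the plate; origin at its centre
- packer: plain parallel packing strip of light wood, 36 x 170 x 14 mm, lying flat; far too thick for the gap; bystander. Origin: centre of its underside.
- jar: squat amber glass jar with a metal lid, 66 mm across, 75 mm tall, upright; bystander. Origin: centre of its underside.
- wrench: steel open-ended spanner 150 mm long, lying flat along its own x; bystander. Origin: centre of its underside.
- mallet: round dark-wood turner's mallet standing on its head, 84 mm across, 228 mm tall; bystander. Origin: centre of its underside.
- faceplate: steel lathe faceplate, disc 80 mm across with a hub, 28 mm tall, lying flat; bystander. Origin: centre of its underside.
- tape: roll of tape lying flat, 92 mm across, 24 mm tall; bystander. Origin: centre of its underside.
There are look-alikes about, which are no part of the job. Of the things like the scraper, leave any that is black or purple; of the rest the larger one is meant.

How it is judged:
On the way, in this order (a step that is already met when the one before it is completed fails the run):
1. all four chips are off the plate, on the bench, with the scraper block held in the fingers (height (world z) of each of chip1, chip2, chip3, chip4 below 0.035 m and (height (world z) of chip1 below 0.016 m or x of chip1 in the frame of plate above 0.108 m or x of chip1 in the frame of plate below -0.108 m or y of chip1 in the frame of plate below -0.165 m) and (height (world z) of chip2 below 0.016 m or x of chip2 in the frame of plate above 0.108 m or x of chip2 in the frame of plate below -0.108 m or y of chip2 in the frame of plate below -0.165 m) and (height (world z) of chip3 below 0.016 m or x of chip3 in the frame of plate above 0.108 m or x of chip3 in the frame of plate below -0.108 m or y of chip3 in the frame of plate below -0.165 m) and (height (world z) of chip4 below 0.016 m or x of chip4 in the frame of plate above 0.108 m or x of chip4 in the frame of plate below -0.108 m or y of chip4 in the frame of plate below -0.165 m) and contact force between the fingers and scraper above 2 N), for 0.1 s.
2. the scraper is down on the bench, off the plate and let go, and the shim is held in the fingers (height (world z) of scraper below 0.03 m and contact force between scraper and plate below 0.1 N and contact force between the fingers and scraper below 0.1 N and contact force between the fingers and shim above 2 N), for 0.1 s.
At the end, for the whole second after the job is handed in: Shim held still in the fingers, thin end over 25 mm under the foot, within 30 mm of midway, 0.15 rad of straight, 0.06 rad of flat, touching the plate and bearing on the foot with 2 to 30 N; chips off the plate on the bench; scraper let go on the bench, off the plate (all of step 2 and height (world z) of each of chip1, chip2, chip3, chip4 below 0.035 m and (height (world z) of chip1 below 0.016 m or x of chip1 in the frame of plate above 0.108 m or x of chip1 in the frame of plate below -0.108 m or y of chip1 in the frame of plate below -0.165 m) and (height (world z) of chip2 below 0.016 m or x of chip2 in the frame of plate above 0.108 m or x of chip2 in the frame of plate below -0.108 m or y of chip2 in the frame of plate below -0.165 m) and (height (world z) of chip3 below 0.016 m or x of chip3 in the frame of plate above 0.108 m or x of chip3 in the frame of plate below -0.108 m or y of chip3 in the frame of plate below -0.165 m) and (height (world z) of chip4 below 0.016 m or x of chip4 in the frame of plate above 0.108 m or x of chip4 in the frame of plate below -0.108 m or y of chip4 in the frame of plate below -0.165 m) and contact force between shim and lathe between 2 and 30 N and contact force between shim and plate above 1 N and y of shim_tip in the frame of lathe above 0.025 m and x of shim_tip in the frame of lathe between -0.03 and 0.03 m and angle between the y axis of shim and the y axis of lathe, either way round below 0.15 rad and angle between shim's own z axis and vertical below 0.06 rad and linear speed of shim below 0.01 m/s); the arm keeps its last pose, push and grip.
It fails at once if the fingers push a chip (contact force between the fingers and chip1 above 1 N or contact force between the fingers and chip2 above 1 N or contact force between the fingers and chip3 above 1 N or contact force between the fingers and chip4 above 1 N).
It fails at once if the shim is forced: more than 40 N on the foot (contact force between shim and lathe above 40 N).
It fails at once if a bystander is moved by more than 30 mm (distance of any of packer, jar, wrench, mallet, faceplate, tape from where it was at the start of the episode above 0.03 m).
It also fails if it takes over 72 s, if anything falls off the work surface, if the arm or the gripper's body presses on something with over 40 N, if the wrist force passes 120 N, or if a joint passes its speed limit or range.

ROBOT

A 6-joint arm with a two-finger parallel gripper is mounted at the origin on the work surface. World frame = base frame: x ahead of the robot, y to its left, z up, the work surface at z = 0. Lengths are in m, angles in rad, forces in N, time in s.
With the tool pointing down it reaches from about 0.3 to 0.875 m from the base axis. Payload 6.4 kg.
Tool frame: the origin (TCP) lies midway between the tips of the shut fingers; the grasp point (between the pads) lies 19 mm behind it; z points along the fingers, y is the line along which they close (so a half turn about z gives the same grasp; the last joint's range is limited). The gripper opens to 88 mm and grips with 3 to 60 N. Pads are 18 mm wide; open, the fingers measure 123 mm over their backs; the gripper's body (75 mm by 187 mm) begins 45 mm behind the grasp point.
Start: joints at [-1.437, 0.181, 1.607, -0, 1.354, -0.206], TCP at [0.192, -0.542, 0.239] pointing down, gripper open.
Joint ranges: [-2.99, 2.99], [-0.89, 2.07], [0.3, 2.58], [-1.14, 4.28], [0, 2.63], [-3.12, 3.12]. Speed limits (rad/s): [2.57, 2.57, 3.01, 3.14, 3.14, 3.14].

INTERFACE

Orientations are given as [roll, pitch, yaw] about the fixed x, y, z axes, in that order (R = Rz(yaw) Ry(pitch) Rx(roll)).
In Python, from rig import bot gives the robot as it stands. The module is installed in compiled form; this text tells all that it offers.
- The arm moves only by the tool send_rows, never from a script. Its argument "deltas" is a list of rows, each a list of 5 numbers: the finger opening in cm, from 0 to 8.81, then the shift along the world's x, y, z in cm, then the turn about the world's z in rad. A call has 1 to 12 rows; each row shifts and turns the commanded pose from where the row before left it; what a row does not reach is not made up. A row lasts 1/10 s, in which the tool goes at most 50 mm and 8.59 degrees, less where a joint would pass 70% of its speed; a pose out of reach is approached as far as the arm can. A call with a gripper value outside its range is refused whole. The fingers move at their own pace and stop on an object; the grip force is fixed at half the most. Time passes only in rows, so rows that do not move let the fingers close. It gives the time, the measured TCP pose, the force, the opening and the grip force at its end, in the units of the state.
- bot.sense(): the state, without advancing time (a new reading comes with each control period).
- bot.grab_frame(name): name is "scene" or "side" or "wrist"; returns a dict with "img" (420x560x3 uint8, blue, green, red), "K" (3x3 intrinsics, pixels), "dist_coeffs" ([k1, k2, p1, p2, k3] as OpenCV has them; the pictures are not rectified), "rvec" (rotation vector, rad) and "tvec" (3), from world to camera coordinates, as OpenCV has them. Camera axes: x right, y down, z forward; pixel columns grow to the right and rows downward; lengths in m; the calibration is good to about 2 mm. A picture is of the moment at which its call begins. There is no depth.
- bot.hand_in(): hands the job in; it is judged then, once.
Trained networks look in a picture, given as the dict that the camera call returned (one of the last four; its "shot" number tells which), for a name from the list of things; names that differ only in an ending like _2 or _b are one class to them, and where a whole thing is asked for, a point or a joint stands for the part that bears it (a point fixed in the world has none). Each returns a list of dicts, best first, with "confidence" (0 to 1); they miss things now and then, are a little off and sometimes report something else, mostly with a low value. They report only what shows in the picture. A call takes as long as a camera call. They do not tell look-alikes from the thing itself.
- bot.find_in(label, picture): "location" ([x, y, z] in m, in world coordinates, good to about 4 mm: the middle of the surface that is visible of it).
- bot.silhouettes(label, picture): "mask" (420x560 bool, what is visible of it).
- bot.landmark_of(label, picture): "location" ([x, y, z] in m, in world coordinates, good to about 4 mm: a listed point, or the origin of a listed thing).
The state is a dict: "time": time; "qpos": joint angles; "joint_vel": joint speeds; "tau": joint torques, N m; "tcp_pos": TCP position; "orientation": TCP orientation; "contact_force": force on the tool from outside, world axes, zero at the start; "ft_torque": the same for the moment, N m; "gripper_width": finger opening in m; "finger_force": force on a finger pad.
Only numpy, scipy, OpenCV 4.12 (cv2) and the standard library are available. Lean on these libraries where they do the work, as an engineer would, in place of code of your own. Each camera call takes 0.05 s, during which the arm holds its last target. There are 200 camera calls.

## Working session

There is one attempt and no reset: what is moved stays moved. The work goes in short steps, Python scripts to look and compute and a tool call to move; the robot and the scene stay as the last step left them, time stands still between calls to the robot, and variables do not carry over. Pictures are saved under pics/ and viewed, at most 10 in all, crops included, and the job is handed in when it is done.

Besides the shell and the picture viewer there is one more tool, called after "Call:" as a command line: name --pt "numbers of a row" for each row, then --argument value for the rest. send_rows: Moves the arm, as the interface text tells. Its arguments: {"type":"object","properties":{"deltas":{"type":"array"}},"required":["deltas"]}

```bash
mkdir -p pics; cat > h.py <<'E'
import numpy as np, cv2
from rig import bot
def ray(f,u,v,z):
    K=np.array(f["K"]);d=np.array(f["dist_coeffs"]);R=cv2.Rodrigues(np.array(f["rvec"]))[0];t=np.array(f["tvec"]).ravel()
    p=cv2.undistortPoints(np.array([[[u,v]]],float),K,d)[0,0]
    w=R.T@np.array([p[0],p[1],1]);c=-R.T@t
    return c+w*(z-c[2])/w[2]
def maskrect(f,m,z):
    c=max(cv2.findContours(m.astype(np.uint8),0,2)[0],key=cv2.contourArea).reshape(-1,2)
    P=np.array([ray(f,u,v,z)[:2] for u,v in c],np.float32)
    return cv2.minAreaRect(P)
E
python3 - <<'E'
from h import *
fs={n:bot.grab_frame(n) for n in("scene","side")}
cv2.imwrite("pics/a.png",np.vstack([cv2.resize(fs[n]["img"],(400,300)) for n in fs]))
for n in fs: cv2.imwrite(f"pics/{n}0.png",fs[n]["img"])
for n in fs:
  f=fs[n]; print(n,"cam",-cv2.Rodrigues(np.array(f["rvec"]))[0].T@np.array(f["tvec"]).ravel())
  for l in ["plate","foot_edge","lathe","shim","shim_tip","shim_butt","scraper","chip1","chip2","chip3","chip4","packer","jar","wrench","mallet","faceplate","tape"]:
    print(l,[(np.round(r["location"],3).tolist(),round(r["confidence"],2)) for r in bot.landmark_of(l,f)[:4]])
print(bot.sense())
E
```

```text
scene cam [0.93480323 0.33417852 0.89516475]
plate [([0.582, 0.152, 0.001], 0.63), ([0.736, -0.185, -0.002], 0.28)]
foot_edge [([0.579, 0.18, 0.014], 0.56)]
lathe [([0.576, 0.179, 0.018], 0.63)]
shim [([0.597, -0.25, -0.0], 0.63), ([0.579, 0.154, -0.001], 0.47)]
shim_tip [([0.595, -0.164, -0.005], 0.6), ([0.578, 0.181, 0.014], 0.35)]
shim_butt []
scraper [([0.45, -0.325, 0.001], 0.83), ([0.193, -0.356, 0.0], 0.8), ([0.341, -0.61, -0.004], 0.75), ([0.738, -0.185, 0.0], 0.66)]
chip1 [([0.636, 0.078, 0.025], 0.82), ([0.568, 0.081, 0.018], 0.81), ([0.557, 0.141, 0.02], 0.62), ([0.622, 0.136, 0.016], 0.59)]
chip2 [([0.636, 0.078, 0.025], 0.82), ([0.568, 0.081, 0.018], 0.81), ([0.557, 0.141, 0.02], 0.62), ([0.622, 0.136, 0.016], 0.59)]
chip3 [([0.636, 0.078, 0.025], 0.82), ([0.568, 0.081, 0.018], 0.81), ([0.557, 0.141, 0.02], 0.62), ([0.622, 0.136, 0.016], 0.59)]
chip4 [([0.636, 0.078, 0.025], 0.82), ([0.568, 0.081, 0.018], 0.81), ([0.557, 0.141, 0.02], 0.62), ([0.622, 0.136, 0.016], 0.59)]
packer [([0.723, -0.344, 0.001], 0.8)]
jar [([0.327, -0.194, 0.002], 0.83)]
wrench [([0.46, -0.163, 
[... 1308 characters left out ...]
'qpos': array([-1.43728433e+00,  1.80833405e-01,  1.60700536e+00, -1.98321617e-05,
        1.35377570e+00, -2.06292568e-01]), 'joint_vel': array([-8.90592283e-05, -1.04578193e-04, -2.73977841e-03,  1.02155125e-03,
       -9.00197742e-05, -1.45609193e-04]), 'tau': array([-6.49363119e-04, -4.33826888e+01, -3.42166400e+01,  7.02912197e-02,
        3.09891289e-02, -3.89339249e-06]), 'tcp_pos': array([ 0.19166592, -0.54213153,  0.23869306]), 'orientation': array([-3.14156734e+00,  1.44883627e-05,  3.39808836e-01]), 'contact_force': array([-0.41949338, -0.91390611,  0.62119763]), 'ft_torque': array([ 0.02005214, -0.02742276, -0.02793151]), 'finger_force': 0.0, 'gripper_width': 0.08847501453138895}
```

View pics/scene0.png

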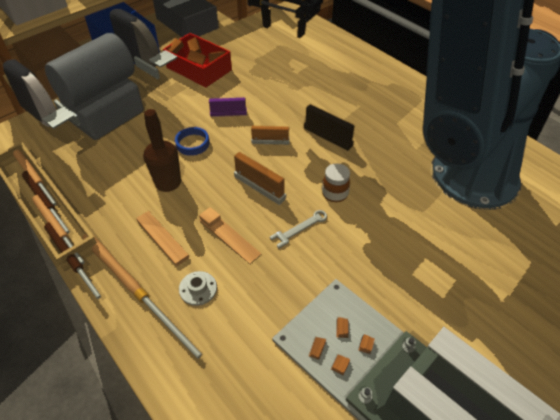

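View pics/side0.png

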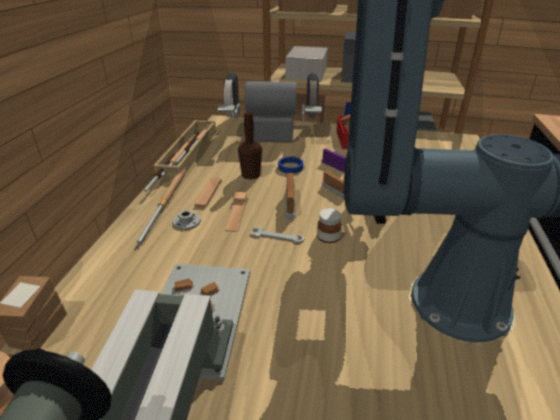

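In the scene view there are four scraper-like things:
- **Purple:** (227,106), ruled out by colour.
- **Black:** (330,127), ruled out by colour.
- **Small brown:** (270,133).
- **Large brown:** (259,175), at world (0.45,-0.325). This one fits, as the larger of the two that are left.

The plate is at about (340,335) with four chips on it, and the shim is at (230,235).

```bash
python3 - <<'E'
from h import *
f=bot.grab_frame("scene");im=f["img"]
a=cv2.resize(im[80:230,180:380],(800,600)); cv2.imwrite("pics/crop1.png",a)
b=cv2.resize(im[270:420,260:460],(800,600),interpolation=cv2.INTER_CUBIC); cv2.imwrite("pics/crop2.png",b)
for l,z in [("scraper",.075),("shim",.003),("plate",.012),("chip1",.026),("wrench",.005),("packer",.014),("tape",.02)]:
  for r in bot.silhouettes(l,f)[:5]:
    q=maskrect(f,r["mask"],z);print(l,round(r["confidence"],2),np.round(q[0],3),np.round(q[1],3),round(q[2],1), "box",np.round(cv2.boxPoints(q),3).tolist() if l in("chip1","plate","shim") else "")
E
```

```text
scraper 0.85 [ 0.359 -0.395] [0.069 0.096] 52.3 box 
scraper 0.79 [ 0.223 -0.325] [0.085 0.179] 10.1 box 
scraper 0.79 [ 0.375 -0.561] [0.091 0.104] 52.7 box 
scraper 0.72 [ 0.473 -0.3  ] [0.071 0.186] 10.4 box 
shim 0.79 [ 0.601 -0.257] [0.048 0.189] 1.8 box [[0.5730000138282776, -0.16300000250339508], [0.5789999961853027, -0.35199999809265137], [0.628000020980835, -0.3499999940395355], [0.621999979019165, -0.16200000047683716]]
plate 0.82 [0.583 0.113] [0.197 0.228] 5.0 box [[0.4749999940395355, 0.21799999475479126], [0.4950000047683716, -0.009999999776482582], [0.6909999847412109, 0.007000000216066837], [0.6710000038146973, 0.23499999940395355]]
plate 0.6 [0.479 0.274] [0.18  0.386] 48.2 box [[0.2750000059604645, 0.335999995470047], [0.5619999766349792, 0.07800000160932541], [0.6830000281333923, 0.21299999952316284], [0.39500001072883606, 0.4699999988079071]]
chip1 0.81 [0.637 0.084] [0.045 0.021] 30.6 box [[0.6129999756813049, 0.0820000022649765], [0.6230000257492065, 0.06300000101327896], [0.6620000004768372, 0.0860000029206276], [0.6510000228881836, 0.10400000214576721]]
chip1 
[... 156 characters left out ...]
999932050705], [0.6370000243186951, 0.15299999713897705]]
chip1 0.51 [0.573 0.083] [0.042 0.02 ] 45.2 box [[0.5509999990463257, 0.07500000298023224], [0.5649999976158142, 0.061000000685453415], [0.5950000286102295, 0.09099999815225601], [0.5809999704360962, 0.10499999672174454]]
chip1 0.47 [0.56 0.14] [0.034 0.022] 30.3 box [[0.5400000214576721, 0.14100000262260437], [0.5509999990463257, 0.12200000137090683], [0.5809999704360962, 0.13899999856948853], [0.5690000057220459, 0.15800000727176666]]
wrench 0.59 [ 0.459 -0.162] [0.038 0.148] 84.4 box 
packer 0.89 [ 0.724 -0.341] [0.04  0.176] 0.5 box 
tape 0.77 [ 0.495 -0.563] [0.11  0.092] 55.6 box 
tape 0.48 [ 0.736 -0.174] [0.079 0.078] 30.7 box
```

View pics/crop1.png

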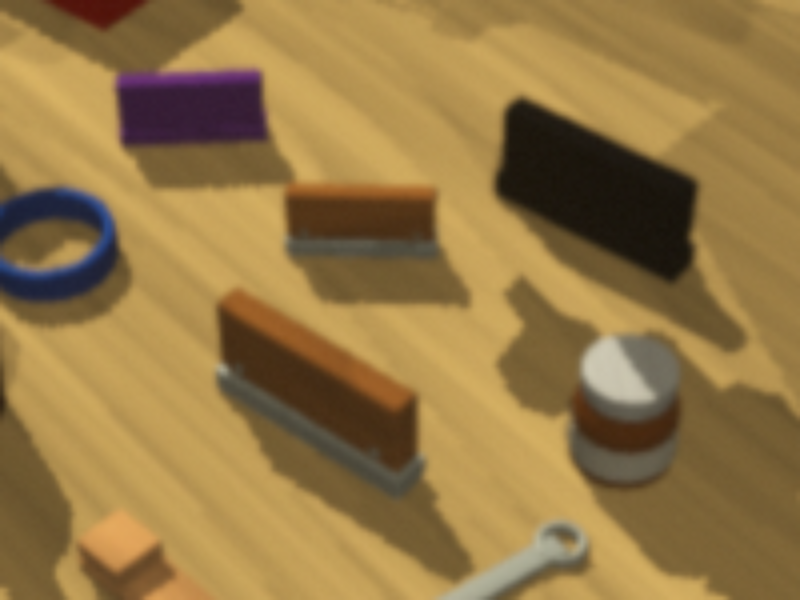

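View pics/crop2.png

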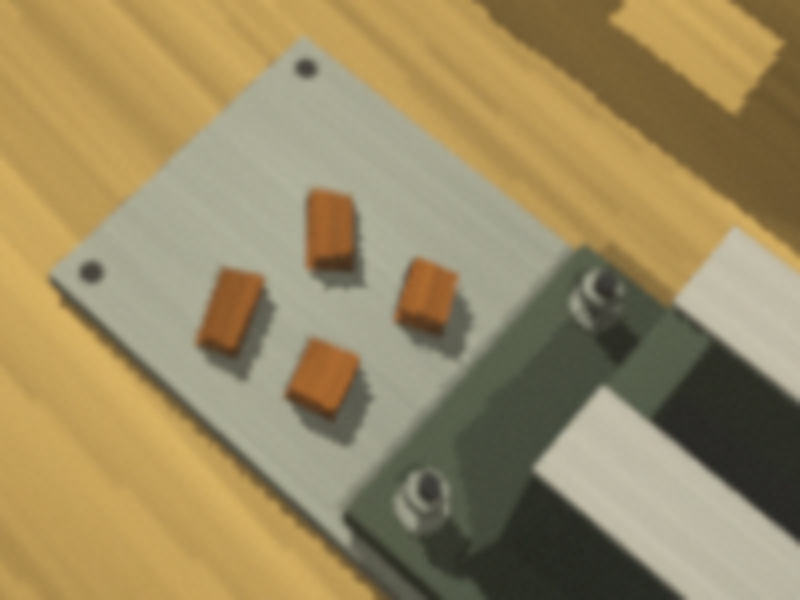

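The crop confirms it: the large brown scraper with the steel foot is at crop (318,390). The chips sit at crop (330,230), (230,310), (428,295) and (322,378). The plate's front corners are at crop (302,38) and (52,277).

```bash
python3 - <<'E'
from h import *
f=bot.grab_frame("scene")
def P(n,c,z):
  o=(180,80) if n==1 else (260,270)
  return ray(f,(c[0]+.5)/4-.5+o[0],(c[1]+.5)/4-.5+o[1],z)[:2]
def ln(s,a,b): print(s,np.round(a,4),np.round(b,4),"mid",np.round((a+b)/2,4),"len",round(np.hypot(*(b-a)),4),"ang",round(np.degrees(np.arctan2(*(b-a)[::-1])),2))
ln("scr top",P(1,(228,298),.075),P(1,(404,400),.075))
ln("scr foot front",P(1,(218,383),.0),P(1,(402,496),.0))
ln("plate front",P(2,(52,277),.012),P(2,(302,38),.012))
ln("foot top",P(2,(348,515),.035),P(2,(582,248),.035))
ln("plate right",P(2,(302,38),.012),P(2,(570,240),.012))
ln("studs",P(2,(430,485),.063),P(2,(606,285),.063))
E
```

```text
scr top [ 0.4666 -0.3922] [ 0.4396 -0.2574] mid [ 0.4531 -0.3248] len 0.1374 ang 101.35
scr foot front [ 0.4755 -0.3998] [ 0.4466 -0.2512] mid [ 0.461  -0.3255] len 0.1513 ang 101.01
plate front [0.6862 0.0115] [ 0.4991 -0.0076] mid [0.5927 0.002 ] len 0.188 ang -174.16
foot top [0.6651 0.1905] [0.4898 0.1731] mid [0.5774 0.1818] len 0.1761 ang -174.32
plate right [ 0.4991 -0.0076] [0.4792 0.162 ] mid [0.4892 0.0772] len 0.1708 ang 96.71
studs [0.6381 0.2089] [0.5099 0.1978] mid [0.574  0.2033] len 0.1286 ang -175.01
```

Call:
send_rows --pt "8.8 2.2 1.8 0 0.12" --pt "8.8 2.2 1.8 0 0.12" --pt "8.8 2.2 1.8 0 0.12" --pt "8.8 2.2 1.8 0 0.12" --pt "8.8 2.2 1.8 0 0.12" --pt "8.8 2.2 1.8 0 0.12" --pt "8.8 2.2 1.8 0 0.12" --pt "8.8 2.2 1.8 0 0.12" --pt "8.8 2.2 1.8 0 0.12" --pt "8.8 2.2 1.8 0 0.12" --pt "8.8 2.0 1.85 0 0.12" --pt "8.8 2.0 1.85 0 0.106"

```text
time: 3.45
tcp_pos: [0.4525, -0.3243, 0.2388]
orientation: [3.142, 0.0, 1.771]
contact_force: [-0.7, -0.4, 0.1]
gripper_width: 0.0878
finger_force: 0.0
```

```bash
python3 - <<'E'
from h import *
s=bot.sense();print(s["tcp_pos"],s["orientation"])
f=bot.grab_frame("wrist");cv2.imwrite("pics/w1.png",f["img"])
for r in bot.landmark_of("scraper",f): print(r)
for r in bot.silhouettes("scraper",f)[:3]: print(r["confidence"],maskrect(f,r["mask"],.075))
E
```

```text
[ 0.45249593 -0.32429895  0.23878037] [3.14150276e+00 1.70713579e-04 1.77062710e+00]
{'location': [0.3264, -0.4405, 0.0025], 'confidence': 0.66}
{'location': [0.1908, -0.3527, 0.0017], 'confidence': 0.62}
{'location': [0.4522, -0.326, 0.0007], 'confidence': 0.6}
0.89 ((0.35236480832099915, -0.5621504187583923), (0.05757758766412735, 0.07185456156730652), 51.79513168334961)
0.79 ((0.21870240569114685, -0.3470461964607239), (0.0710381492972374, 0.1437797099351883), 10.661651611328125)
0.76 ((0.3249390125274658, -0.39874377846717834), (0.04151018708944321, 0.04489724338054657), 45.74238586425781)
```

View pics/w1.png

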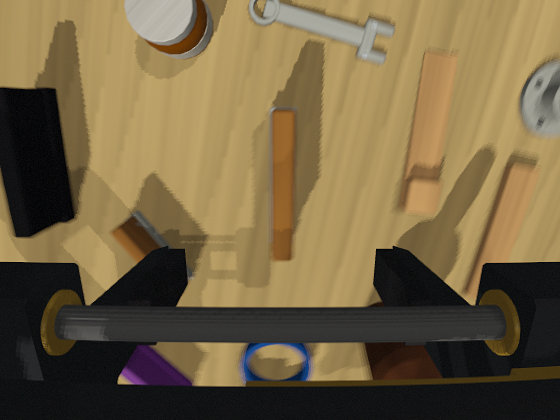

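The large brown scraper is centred and aligned at wrist pixel (283,185). Descending to grip it.

Call:
send_rows --pt "8.8 0 0 -4 0" --pt "8.8 0 0 -4 0" --pt "8.8 0 0 -4 0" --pt "8.8 0 0 -4 0" --pt "8.8 0 0 -3 0" --pt "8.8 0 0 -1.2 0" --pt "0 0 0 0 0" --pt "0 0 0 0 0" --pt "0 0 0 0 0" --pt "0 0 0 0 0" --pt "0 0 0 0 0" --pt "0 0 0 0 0"

```text
time: 4.8
tcp_pos: [0.452, -0.3254, 0.0374]
orientation: [3.141, 0.001, 1.766]
contact_force: [0.4, -0.2, 0.7]
gripper_width: 0.0417
finger_force: 0.0
```

Call:
send_rows --pt "0 0 0 0 0" --pt "0 0 0 0 0" --pt "0 0 0 0 0" --pt "0 0 0 0 0" --pt "0 0 0 0 0" --pt "0 0 0 0 0"

```text
time: 5.4
tcp_pos: [0.4518, -0.3251, 0.0367]
orientation: [3.141, -0.0, 1.766]
contact_force: [0.5, 1.6, -0.1]
gripper_width: 0.0218
finger_force: 29.8
```

Call:
send_rows --pt "0 0 0 3 0" --pt "0 0 0 4.5 0" --pt "0 0 0 4.5 0" --pt "0 0.7 4 0 0" --pt "0 0.7 5 0 0" --pt "0 0.7 5 0 -0.03" --pt "0 0.7 5 0 -0.03" --pt "0 0.7 5 0 -0.03" --pt "0 0.7 5 0 -0.005" --pt "0 0.7 5 0 0" --pt "0 0.4 4.4 0 0" --pt "0 0.4 3 0 0"

```text
time: 6.6
tcp_pos: [0.5071, 0.0889, 0.156]
orientation: [-3.14, -0.001, 1.673]
contact_force: [-0.3, 0.2, -3.7]
gripper_width: 0.0219
finger_force: 29.9
```

```bash
python3 - <<'E'
from h import *
s=bot.sense();print(s["tcp_pos"],s["orientation"])
f=bot.grab_frame("scene");cv2.imwrite("pics/s2.png",cv2.resize(f["img"][220:420,240:500],(780,600),interpolation=cv2.INTER_CUBIC))
print(bot.landmark_of("scraper",f)[:2])
E
```

```text
[0.50708478 0.08886371 0.15596111] [-3.13975372e+00 -5.83707269e-04  1.67278699e+00]
[{'location': [0.5054, 0.0879, 0.1193], 'confidence': 0.93}, {'location': [0.3403, -0.6074, -0.0046], 'confidence': 0.81}]
```

View pics/s2.png

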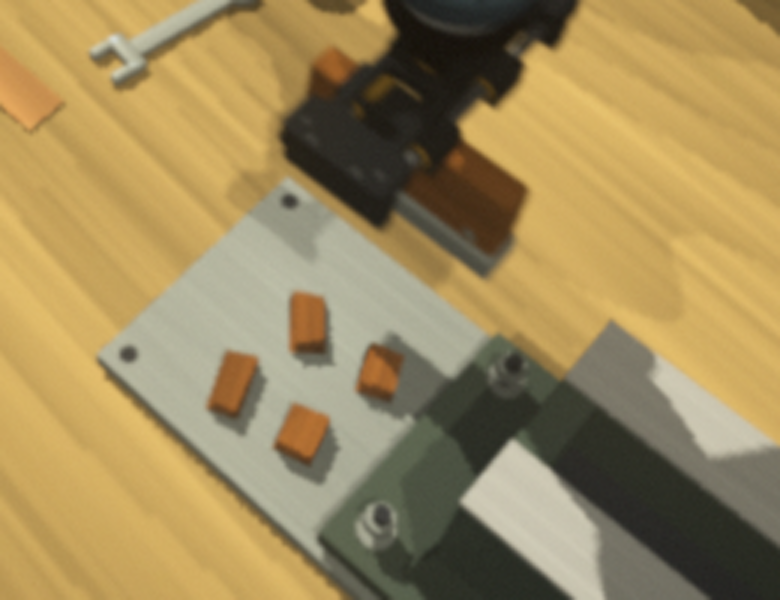

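The scraper is held parallel to the plate's side, left of the chips at (308,322) and (380,370). Lowering it to just above the plate.

Call:
send_rows --pt "0 0 0 -4 0" --pt "0 0 0 -3.5 0" --pt "0 0 0 -2 0" --pt "0 0 0 -0.8 0" --pt "0 0 0 -0.2 0" --pt "0 0 0 0 0"

```text
time: 7.3
tcp_pos: [0.5088, 0.0855, 0.0523]
orientation: [3.141, 0.0, 1.67]
contact_force: [-0.5, 0.4, -2.9]
gripper_width: 0.0217
finger_force: 29.9
```

Call:
send_rows --pt "0 0 0 -0.2 0" --pt "0 0 0 0 0"

```text
time: 7.5
tcp_pos: [0.5091, 0.0858, 0.0507]
orientation: [3.14, 0.0, 1.671]
contact_force: [-0.2, -0.2, -2.7]
gripper_width: 0.0219
finger_force: 29.9
```

Call:
send_rows --pt "0 0.8 0.2 0 0" --pt "0 1.2 0.15 0 0" --pt "0 1.4 0.15 0 0" --pt "0 1.4 0.15 0 0" --pt "0 1.4 0.15 0 0" --pt "0 1.4 0.15 0 0" --pt "0 1.4 0.15 0 0" --pt "0 1.4 0.15 0 0" --pt "0 1.4 0.15 0 0" --pt "0 1.4 0.15 0 0" --pt "0 1.2 0.1 0 0" --pt "0 0 0 0 0"

```text
time: 8.7
tcp_pos: [0.6543, 0.1026, 0.0503]
orientation: [3.139, 0.0, 1.671]
contact_force: [1.0, 0.2, -2.7]
gripper_width: 0.0221
finger_force: 29.9
```

```bash
python3 - <<'E'
from h import *
f=bot.grab_frame("scene");cv2.imwrite("pics/s3.png",cv2.resize(f["img"][220:420,200:460],(780,600),interpolation=cv2.INTER_CUBIC))
print([np.round(r["location"],3).tolist()+[round(r["confidence"],2)] for r in bot.landmark_of("chip1",f)])
E
```

```text
[[0.689, 0.112, 0.012, 0.71], [0.702, 0.069, 0.016, 0.52], [0.713, 0.143, 0.003, 0.5], [0.684, 0.146, 0.019, 0.5]]
```

View pics/s3.png

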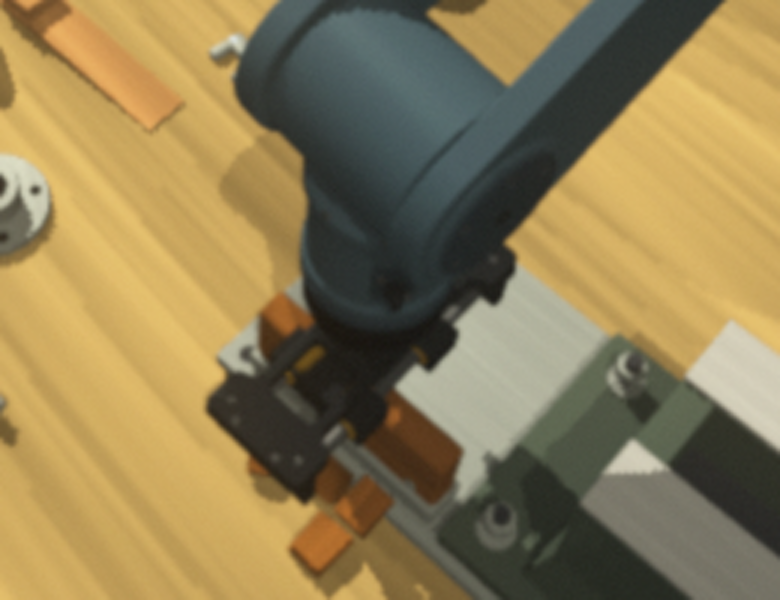

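All four chips are being carried to the plate's +x edge at about (320,500), so I'll carry on.

Call:
send_rows --pt "0 1.0 0.1 0 0" --pt "0 1.2 0.12 0 0" --pt "0 1.2 0.12 0 0" --pt "0 1.2 0.12 0 0" --pt "0 1.0 0.1 0 0" --pt "0 0.6 0.05 0 0" --pt "0 0 0 0 0" --pt "0 0 0 0 0"

```text
time: 9.6
tcp_pos: [0.7139, 0.1086, 0.0495]
orientation: [-3.141, -0.0, 1.671]
contact_force: [0.4, 0.0, -3.4]
gripper_width: 0.0219
finger_force: 29.9
```

```bash
python3 - <<'E'
from h import *
f=bot.grab_frame("scene");g=bot.grab_frame("side")
cv2.imwrite("pics/s4.png",np.hstack([cv2.resize(f["img"][270:420,200:400],(400,300),interpolation=cv2.INTER_CUBIC),cv2.resize(g["img"][220:370,100:300],(400,300),interpolation=cv2.INTER_CUBIC)]))
for p in(f,g):print([np.round(r["location"],3).tolist()+[round(r["confidence"],2)] for r in bot.landmark_of("chip1",p)])
E
```

```text
[[0.742, 0.149, 0.005, 0.7], [0.736, 0.111, 0.015, 0.53], [0.612, -0.316, 0.016, 0.48], [0.756, 0.078, 0.011, 0.44]]
[[0.713, 0.105, 0.012, 0.7], [0.772, 0.144, 0.004, 0.69], [0.745, 0.151, 0.009, 0.53]]
```

View pics/s4.png

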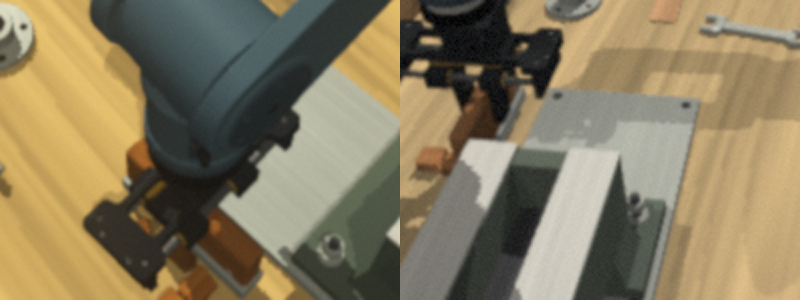

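Both views show the plate clear, with all four chips beyond its +x edge. Lifting the scraper and taking it back to its original spot.

Call:
send_rows --pt "0 0 0 2 0" --pt "0 0 0 4.5 0" --pt "0 0 0 4.5 0" --pt "0 -1.5 -2.5 0 0" --pt "0 -2.4 -4 0 0" --pt "0 -2.4 -4 0 0" --pt "0 -2.4 -4 0 0" --pt "0 -2.4 -4 0 0" --pt "0 -2.4 -4 0 0" --pt "0 -2.4 -4 0 0" --pt "0 -2.4 -4 0 0" --pt "0 -2.4 -4 0 0"

```text
time: 11.0
tcp_pos: [0.506, -0.2377, 0.1602]
orientation: [3.141, 0.001, 1.671]
contact_force: [0.6, -0.2, -4.2]
gripper_width: 0.0219
finger_force: 29.9
```

Call:
send_rows --pt "0 -2.4 -4 0 0" --pt "0 -2.4 -4 0 0" --pt "0 -1.1 -0.9 0 0" --pt "0 0 0 -3.5 0" --pt "0 0 0 -4 0" --pt "0 0 0 -3 0" --pt "0 0 0 -1 0" --pt "0 0 0 -0.4 0" --pt "0 0 0 0 0"

```text
time: 11.9
tcp_pos: [0.4489, -0.3257, 0.0416]
orientation: [3.141, 0.001, 1.671]
contact_force: [0.1, -0.4, -3.7]
gripper_width: 0.0219
finger_force: 29.9
```

```bash
python3 - <<'E'
from h import *
for n in("scene","side"):
  p=bot.grab_frame(n)
  for l in("chip1","shim_tip","shim_butt","shim","foot_edge","lathe"):print(n,l,[np.round(r["location"],4).tolist()+[round(r["confidence"],2)] for r in bot.landmark_of(l,p)[:6]])
E
```

```text
scene chip1 [[0.7548, 0.0782, 0.0132, 0.81], [0.7334, 0.1136, 0.0104, 0.54], [0.7402, 0.1499, 0.0066, 0.52]]
scene shim_tip [[0.448, -0.3255, 0.0089, 0.43]]
scene shim_butt [[0.6108, -0.3173, 0.0156, 0.87]]
scene shim [[0.5952, -0.2491, -0.0019, 0.73], [0.4965, -0.5721, 0.0045, 0.37]]
scene foot_edge [[0.5766, 0.1789, 0.0139, 0.59]]
scene lathe [[0.5763, 0.1818, 0.0157, 0.64]]
side chip1 [[0.7502, 0.083, 0.0113, 0.65], [0.742, 0.1507, 0.0081, 0.63], [0.7719, 0.1444, 0.0086, 0.54], [0.7336, 0.1112, 0.0117, 0.41], [0.46, -0.1613, 0.0016, 0.33]]
side shim_tip [[0.594, -0.1674, -0.0001, 0.9]]
side shim_butt [[0.6099, -0.3162, 0.0148, 0.8]]
side shim [[0.5965, -0.2486, -0.0013, 0.85]]
side foot_edge []
side lathe [[0.5789, 0.181, 0.0206, 0.63], [0.7515, 0.082, 0.0072, 0.47]]
```

Call:
send_rows --pt "0 0 0 -0.2 0" --pt "0 0 0 -0.2 0" --pt "0 0 0 -0.1 0" --pt "0 0 0 0 0"

```text
time: 13.0
tcp_pos: [0.4485, -0.3254, 0.0365]
orientation: [3.142, -0.0, 1.671]
contact_force: [-1.3, 2.9, 5.6]
gripper_width: 0.0218
finger_force: 29.9
```

Scraper is on the bench (upward force). Releasing and moving above the shim butt.

Call:
send_rows --pt "8.8 0 0 0 0" --pt "8.8 0 0 0 0" --pt "8.8 0 0 0 0" --pt "8.8 0 0 0 0" --pt "8.8 0 0 0 0" --pt "8.8 0 0 2 0" --pt "8.8 0 0 4 0" --pt "8.8 0 0 4 0" --pt "8.8 4 0.3 2 0" --pt "8.8 4.5 0.3 0 0" --pt "8.8 4.5 0.3 0 0" --pt "8.8 3.1 0 0 0"

```text
time: 14.2
tcp_pos: [0.6118, -0.3158, 0.1561]
orientation: [3.14, 0.001, 1.672]
contact_force: [0.4, -0.5, 0.5]
gripper_width: 0.0881
finger_force: 0.0
```

```bash
python3 - <<'E'
from h import *
f=bot.grab_frame("wrist");cv2.imwrite("pics/w2.png",f["img"]);print(bot.sense()["tcp_pos"])
for l in("shim_tip","shim_butt","scraper"):print(l,[np.round(r["location"],4).tolist()+[round(r["confidence"],2)] for r in bot.landmark_of(l,f)[:3]])
for r in bot.silhouettes("shim",f)[:1]: print(maskrect(f,r["mask"],.008))
g=bot.grab_frame("scene")
for l in("scraper",):print(l,[np.round(r["location"],4).tolist()+[round(r["confidence"],2)] for r in bot.landmark_of(l,g)[:3]])
E
```

```text
[ 0.61475883 -0.31543048  0.15569042]
shim_tip [[0.5951, -0.1652, -0.0015, 0.9]]
shim_butt [[0.6097, -0.3157, 0.0107, 0.58]]
scraper [[0.4472, -0.3295, 0.0033, 0.91], [0.5915, -0.1649, 0.0006, 0.48]]
((0.6020919680595398, -0.25279438495635986), (0.037517379969358444, 0.17161595821380615), 5.70830774307251)
scraper [[0.3405, -0.6078, -0.0022, 0.85], [0.3267, -0.4422, 0.001, 0.77], [0.4469, -0.3301, 0.0001, 0.74]]
```

View pics/w2.png

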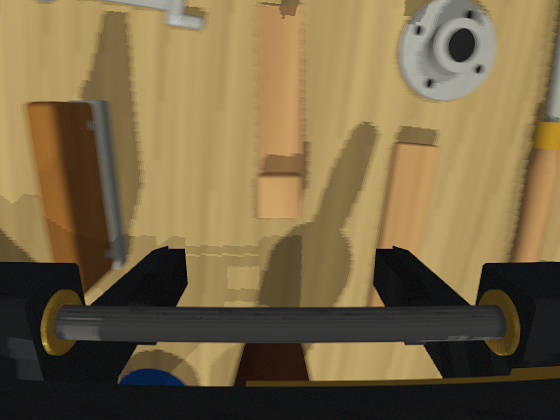

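The shim butt is at wrist pixel (279,195) and in line with the gripper. The scraper stands released at left. Descending.

Call:
send_rows --pt "8.8 -0.3 -0.1 -4 0" --pt "8.8 0 0 -4 0" --pt "8.8 0 0 -4 0" --pt "8.8 0 0 -2 0" --pt "8.8 0 0 -0.7 0" --pt "8.8 0 0 0 0" --pt "8.8 0 0 0 0"

```text
time: 15.25
tcp_pos: [0.6069, -0.3185, 0.0106]
orientation: [3.14, 0.002, 1.67]
contact_force: [0.4, 0.7, 0.5]
gripper_width: 0.0883
finger_force: 0.0
```

Call:
send_rows --pt "8.8 0.2 0.1 -0.3 0" --pt "8.8 0 0 -0.3 0" --pt "8.8 0 0 0 0" --pt "0 0 0 0 0" --pt "0 0 0 0 0" --pt "0 0 0 0 0" --pt "0 0 0 0 0" --pt "0 0 0 0 0" --pt "0 0 0 0 0" --pt "0 0 0 0 0" --pt "0 0 0 0 0" --pt "0 0 0 0 0"

```text
time: 16.45
tcp_pos: [0.6083, -0.3164, 0.0027]
orientation: [3.142, 0.0, 1.671]
contact_force: [0.9, 0.1, 0.4]
gripper_width: 0.0353
finger_force: 30.0
```

Call:
send_rows --pt "0 0 0 2 0" --pt "0 0 0 4 0" --pt "0 -0.1 2.7 0 0" --pt "0 -0.2 4 0 0" --pt "0 -0.2 4 0 0" --pt "0 -0.2 4 0 0" --pt "0 -0.2 4 0 0" --pt "0 -0.2 4 0 0" --pt "0 -0.2 4 0 0" --pt "0 -0.1 3 0 0" --pt "0 -0.1 2 0 0" --pt "0 0 0 0 0"

```text
time: 17.65
tcp_pos: [0.5934, 0.0032, 0.0642]
orientation: [3.14, -0.0, 1.674]
contact_force: [0.9, -0.7, -1.2]
gripper_width: 0.0358
finger_force: 30.0
```

```bash
python3 - <<'E'
from h import *
s=bot.sense();print(s["tcp_pos"],s["orientation"])
g=bot.grab_frame("scene");w=bot.grab_frame("wrist")
cv2.imwrite("pics/s5.png",np.hstack([cv2.resize(g["img"][240:420,240:480],(400,300)),cv2.resize(w["img"],(400,300))]))
for f in(g,w):
 for l in("shim_tip","shim_butt","foot_edge","lathe","shim"):print(l,[np.round(r["location"],4).tolist()+[round(r["confidence"],2)] for r in bot.landmark_of(l,f)[:2]])
E
```

```text
[0.59338168 0.00316853 0.06416286] [ 3.14045332e+00 -1.53417650e-04  1.67416862e+00]
shim_tip [[0.5785, 0.1569, 0.0559, 0.96]]
shim_butt [[0.5931, 0.0023, 0.0788, 0.96]]
foot_edge [[0.5789, 0.1799, 0.0141, 0.78]]
lathe [[0.5731, 0.1788, 0.0171, 0.97], [0.7344, -0.1858, -0.0018, 0.16]]
shim [[0.5844, 0.0713, 0.0567, 0.56]]
shim_tip []
shim_butt []
foot_edge []
lathe []
shim [[0.5867, 0.0701, 0.0629, 0.66]]
```

View pics/s5.png

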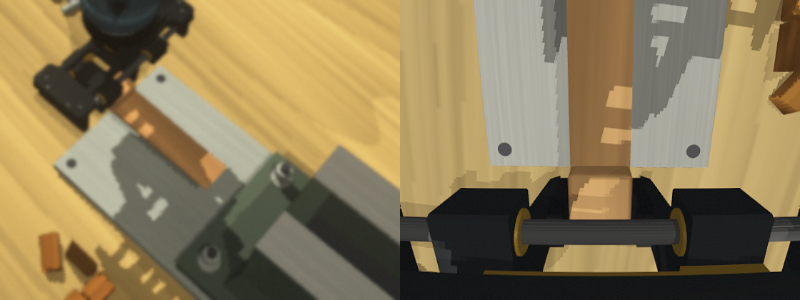

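The shim is centred on the foot and parallel, with its tip about 25 mm short of the edge (left panel (205,175)). Lowering onto the plate.

Call:
send_rows --pt "0 0 0 -2.5 0" --pt "0 0 0 -1.7 0" --pt "0 0 0 -0.3 0" --pt "0 0 0 0 0" --pt "0 0 0 0 0"

```text
time: 18.75
tcp_pos: [0.5937, 0.0005, 0.0182]
orientation: [3.141, 0.0, 1.671]
contact_force: [0.6, -0.5, -1.0]
gripper_width: 0.0358
finger_force: 30.0
```

Call:
send_rows --pt "0 0 0 -0.2 0" --pt "0 0 0 -0.1 0" --pt "0 0 0 0 0"

```text
time: 19.05
tcp_pos: [0.5934, 0.0005, 0.015]
orientation: [3.141, 0.0, 1.671]
contact_force: [-0.1, -1.5, -1.1]
gripper_width: 0.0356
finger_force: 30.0
```

Call:
send_rows --pt "0 0 0 -0.05 0" --pt "0 0 0 0 0"

```text
time: 19.25
tcp_pos: [0.5935, 0.0005, 0.0147]
orientation: [3.141, 0.0, 1.671]
contact_force: [-0.4, 0.3, 2.8]
gripper_width: 0.0359
finger_force: 30.0
```

Call:
send_rows --pt "0 0 0 -0.05 0" --pt "0 0 0 0 0"

```text
time: 19.45
tcp_pos: [0.5935, 0.0005, 0.0147]
orientation: [3.141, 0.0, 1.671]
contact_force: [-3.2, 0.2, 8.7]
gripper_width: 0.0357
finger_force: 30.0
```

Call:
send_rows --pt "0 0 0 0 0" --pt "0 0 0 0.04 0" --pt "0 -0.03 0.3 0 0" --pt "0 -0.05 0.5 0 0" --pt "0 -0.05 0.5 0 0" --pt "0 -0.05 0.5 0 0" --pt "0 -0.05 0.5 0 0" --pt "0 -0.05 0.5 0 0" --pt "0 -0.05 0.5 0 0" --pt "0 -0.05 0.5 0 0" --pt "0 -0.05 0.5 0 0" --pt "0 0 0 0 0"

```text
time: 20.65
tcp_pos: [0.5895, 0.0445, 0.0147]
orientation: [3.14, -0.0, 1.671]
contact_force: [0.3, 0.3, 6.4]
gripper_width: 0.0357
finger_force: 30.0
```

Call:
send_rows --pt "0 -0.03 0.3 0 0" --pt "0 -0.04 0.4 0 0" --pt "0 -0.04 0.4 0 0" --pt "0 -0.03 0.3 0 0" --pt "0 -0.02 0.2 0 0"

```text
time: 21.15
tcp_pos: [0.588, 0.0598, 0.0147]
orientation: [3.14, 0.001, 1.671]
contact_force: [0.2, -2.1, 5.6]
gripper_width: 0.036
finger_force: 30.0
```

Call:
send_rows --pt "0 -0.02 0.2 0 0" --pt "0 -0.02 0.2 0 0" --pt "0 -0.02 0.2 0 0"

```text
time: 21.45
tcp_pos: [0.5874, 0.0657, 0.0147]
orientation: [3.14, 0.001, 1.671]
contact_force: [-0.5, -2.4, 5.7]
gripper_width: 0.0355
finger_force: 30.0
```

Call:
send_rows --pt "0 -0.02 0.2 0 0" --pt "0 -0.02 0.2 0 0"

```text
time: 21.65
tcp_pos: [0.587, 0.0697, 0.0147]
orientation: [3.14, 0.001, 1.671]
contact_force: [0.0, -2.9, 6.0]
gripper_width: 0.0359
finger_force: 30.0
```

Call:
send_rows --pt "0 -0.02 0.2 0 0" --pt "0 -0.02 0.2 0 0"

```text
time: 21.85
tcp_pos: [0.5866, 0.0737, 0.0147]
orientation: [3.14, 0.001, 1.671]
contact_force: [0.7, -2.6, 6.4]
gripper_width: 0.0355
finger_force: 30.0
```

Call:
send_rows --pt "0 -0.02 0.2 0 0" --pt "0 -0.02 0.2 0 0"

```text
time: 22.05
tcp_pos: [0.5862, 0.0777, 0.0147]
orientation: [3.14, 0.001, 1.671]
contact_force: [0.0, -3.6, 5.5]
gripper_width: 0.0359
finger_force: 30.0
```

Call:
send_rows --pt "0 -0.02 0.2 0 0" --pt "0 -0.02 0.2 0 0"

```text
time: 22.25
tcp_pos: [0.586, 0.0801, 0.0147]
orientation: [3.14, 0.003, 1.672]
contact_force: [1.6, -14.9, 4.5]
gripper_width: 0.0359
finger_force: 30.0
```

Call:
send_rows --pt "0 0 0 0 0" --pt "0 0 0 0 0" --pt "0 0 0 0 0"

```text
time: 22.55
tcp_pos: [0.586, 0.0802, 0.0147]
orientation: [3.14, 0.003, 1.671]
contact_force: [0.2, -8.4, 5.0]
gripper_width: 0.0354
finger_force: 30.0
```

```bash
python3 - <<'E'
from h import *
s=bot.sense();print(s["tcp_pos"],s["orientation"],s["contact_force"],s["ft_torque"])
g=bot.grab_frame("scene")
for l in("shim_tip","shim_butt","shim","scraper","chip1"):print(l,[np.round(r["location"],4).tolist()+[round(r["confidence"],2)] for r in bot.landmark_of(l,g)[:5]])
s=bot.sense();print(s["contact_force"],s["finger_force"])
E
```

```text
[0.58602168 0.0801524  0.01465085] [3.14029985e+00 2.65932439e-03 1.67117861e+00] [ 0.17895295 -8.41951125  4.96510204] [-1.41125762 -0.03177872  0.13353581]
shim_tip [[0.7563, 0.0812, 0.0081, 0.58]]
shim_butt [[0.5875, 0.0797, 0.0276, 0.65]]
shim [[0.5759, 0.1458, 0.0115, 0.72]]
scraper [[0.3256, -0.4426, 0.0022, 0.92], [0.1923, -0.3536, -0.0005, 0.83], [0.4458, -0.3269, 0.0006, 0.7], [0.3397, -0.6095, -0.004, 0.62]]
chip1 [[0.7567, 0.0813, 0.0105, 0.78], [0.7358, 0.1124, 0.0113, 0.57], [0.7418, 0.151, 0.0069, 0.54]]
[ 0.84762817 -9.71375575  4.355801  ] 30.0008423672989
```

Call:
send_rows --pt "0 -0.01 0.1 0 0" --pt "0 0 0 0 0" --pt "0 0 0 0 0" --pt "0 0 0 0 0"

```text
time: 23.25
tcp_pos: [0.586, 0.0803, 0.0147]
orientation: [3.14, 0.004, 1.671]
contact_force: [-0.1, -13.3, 5.1]
gripper_width: 0.0358
finger_force: 30.0
```

```bash
python3 -c "
from rig import bot
print(bot.sense()['contact_force']);print(bot.hand_in())"
```

```text
[ -0.12407398 -13.28899236   5.13624436]
the job is handed in; nothing more can be done
None
```

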